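# Wedge under the rocking microscope's short foot

### The job

The bench microscope rocks because the foot under the corner with the yellow dot is too short. With your fingertips behind its upright black lip, gently push the orange wedge along the bench, thin end first, in under that foot until the rocking stops: the microscope stands level, the wedge carries the short foot and the diagonally opposite foot is down on the bench again; then take the hand away. Only slide the wedge, never lift it or tip it up; do not touch the microscope itself, do not shove it along the bench, and leave everything else where it is.

Things in the scene. Friction and masses are not known exactly. Their poses are not given: they have to be found in the camera images.
- microscope: Teal and white stereo microscope, 2.8 kg, loose on four black feet. White foot plate 210 (x) x 250 (y) mm, underside 28 and top 44 mm over the origin (mid-plate, at the soles of the full-length feet; z up). Column at its -y edge; head over the middle, 165 to 325 mm up. Feet at x +-85, y +-105 mm. At the start it leans 0.06 rad onto the short foot (about 3 N); level is z upright.
- short_foot: The microscope's foot at its (+85, +105) mm, 8 mm shorter than the others, under a 20 mm yellow dot on the plate's top, 20 mm in from both edges. Sole: dome of 14 mm radius. Origin: the dome's lowest point, on the bench (height 0) at the start, 8 mm above it when level.
- opposite_foot: The full-length foot at the microscope's (-85, -105) mm. Origin: lowest point of its dome, about 8 mm above the bench at the start, on the bench (height 0) when level.
- wedge: Loose orange wedge, about 0.12 kg, 100 (x) x 60 (y) mm. Origin: centre of its underside; x points from thick heel (-50 mm) to thin toe (+50 mm). Ramp height = 10 mm - 0.16 x (18 mm at the heel, 2 mm at the toe). A black lip 12 mm thick, 60 wide, 30 tall stands along the heel. Level when the short foot's centre is over wedge x = +12 mm; over x = 0 to 10 is firm and still level enough.
- wedge_heel (a point): Middle of the flat back face of the wedge's lip, 15 mm above its underside: push here. It slides at about 1 N, takes 5 to 10 N while it climbs under the foot, 10 to 25 N once snug (level), and stays where it is left.
- wedge_toe (a point): Middle of the wedge's thin front edge, 1 mm above its underside. At the start 70 to 130 mm from the short foot, off the microscope's +y side, pointing roughly at it (within about 0.5 rad).
- circuit_board: Green circuit board 60 x 45 x 4 mm lying on the microscope's plate; origin centre of underside. Leave it.
- screwdriver: Screwdriver 160 mm long lying on the bench along its x; origin centre of its underside. Leave it.
- flux_jar: Amber jar with a black cap, 48 mm in diameter, 45 mm tall, near the microscope's +y edge; origin centre of underside. Leave it.
- phone: Black phone 150 x 72 x 9 mm lying on the bench; origin centre of underside. Leave it.
- solder_spool: Silvery solder spool, 56 mm in diameter, 40 mm tall, standing on its flange; origin centre of underside. Leave it.
- cleaner_bottle: White bottle with a blue cap, 54 mm in diameter, 120 mm tall, off the microscope's +x side; origin centre of underside. Leave it.
- screw_tray: Blue divided tray 100 x 75 x 22 mm; origin centre of underside. Leave it.
Mind the look-alikes: they are no part of the job. There is more than one size of the wedge; the job needs the largest.

How it is judged (in metres and radians):
At the end, for the whole second after the job is handed in: Microscope level within 0.015 rad and at rest, within 30 mm of where it stood; the wedge, flat on the bench and at rest, carries the short foot (over 0.5 N, within 28 mm of its centre line, foot 5 mm or more up); the opposite foot bears on the bench (over 0.3 N) (angle between microscope's own z axis and vertical below 0.015 rad and contact force between short_foot and wedge above 0.5 N and contact force between opposite_foot and anything else above 0.3 N and height (world z) of short_foot above 0.005 m and height (world z) of opposite_foot below 0.003 m and y of short_foot in the frame of wedge between -0.028 and 0.028 m and height (world z) of wedge below 0.004 m and angle between wedge's own z axis and vertical below 0.05 rad and linear speed of wedge below 0.01 m/s and angular speed of microscope below 0.03 rad/s and distance of microscope from where it was at the start of the episode below 0.03 m); the robot touches nothing.
It fails at once if the wedge is lifted off the bench or tipped up (height (world z) of wedge above 0.01 m or angle between wedge's own z axis and vertical above 0.2 rad).
It fails at once if the wedge is squeezed or rammed with more than 35 N (contact force between the fingers and wedge above 35 N).
It fails at once if the robot touches the microscope with more than 4 N (contact force between any of the fingers, the arm and microscope above 4 N).
It fails at once if the microscope is shoved along by more than 30 mm (distance of microscope from where it was at the start of the episode above 0.03 m).
It fails at once if another thing is moved by more than 30 mm (distance of any of circuit_board, screwdriver, flux_jar, phone, solder_spool, cleaner_bottle, screw_tray from where it was at the start of the episode above 0.03 m).
It also fails if it takes over 48 s, if anything falls off the work surface, if the arm or the gripper's body presses on something with over 40 N, if the wrist force passes 120 N, or if a joint passes its speed limit or range.

### The arm

A 6-joint arm with a two-finger parallel gripper is mounted at the origin on the work surface. World frame = base frame: x ahead of the robot, y to its left, z up, the work surface at z = 0. Lengths are in mm, angles in rad, forces in N, time in s.
With the tool pointing down it reaches from about 200 to 875 mm from the base axis. Payload 3.4 kg.
Tool frame: the origin (TCP) lies midway between the tips of the shut fingers; the grasp point (between the pads) lies 19 mm behind it; z points along the fingers, y is the line along which they close (so a half turn about z gives the same grasp; the last joint's range is limited). The gripper opens to 94 mm and grips with 3 to 60 N. Pads are 16 mm wide; open, the fingers measure 119 mm over their backs; the gripper's body (75 mm by 177 mm) begins 78 mm behind the grasp point.
Start: joints at [-1.284, 0.276, 1.505, -0, 1.361, -0.121], TCP at [228.043, -527.884, 205.493] pointing down, gripper open.
Joint ranges: [-2.89, 2.89], [-0.75, 2.08], [0.22, 2.7], [-1.18, 4.32], [0.11, 2.71], [-2.7, 2.7]. Speed limits (rad/s): [2.57, 2.57, 3.14, 3.14, 3.14, 3.14].

### API

Orientations are given as a unit quaternion [w, x, y, z].
In Python, from rig import state, camera, close_job gives the robot as it stands.
- The arm moves only by the tool drive_tool, never from a script. Its argument "steps" is a list of rows, each a list of 5 numbers: the shift along the world's x, y, z in m, then the turn about the world's z in degrees, then the finger opening in m, from 0 to 0.094. In form: [[x, y, z, spin, jaw], ...]. A call has 1 to 20 rows; each row is the pose to reach, as a shift and turn from the pose commanded when the call began; what a row does not reach only later rows make up. A row lasts 1/10 s, in which the tool goes at most 50 mm and 8.59 degrees, less where a joint would pass 70% of its speed; a pose out of reach is approached as far as the arm can. A call with a gripper value outside its range is refused whole. The fingers move at their own pace and stop on an object; "force" is the grip in N (left out, the last holds). Time passes only in rows, so rows that repeat a pose let the fingers close. It gives the time, the measured TCP pose, the force, the opening and the grip force at its end, in the units of the state.
- state(): the state, without advancing time (a new reading comes with each control period).
- camera(name): name is "scene" or "top" or "wrist"; returns a dict with "img" (480x640x3 uint8, blue, green, red), "mtx" (3x3 intrinsics, pixels), "R" (3x3) and "t" (3): a world point X has camera coordinates R X + t. Camera axes: x right, y down, z forward; pixel columns grow to the right and rows downward; lengths in mm; the calibration is good to about 2 mm. A picture is of the moment at which its call begins. There is no depth.
- close_job(): hands the job in; it is judged then, once.
The state is a dict: "clock": time; "joint_pos": joint angles; "joint_vel": joint speeds; "joint_torque": joint torques, N m; "position": TCP position; "eef_rot": TCP orientation; "contact_force": force on the tool from outside, world axes, zero at the start; "ft_torque": the same for the moment, N m; "opening": finger opening in mm; "gripper_force": force on a finger pad.
Only numpy, scipy, OpenCV 4.12 (cv2) and the standard library are available. Lean on these libraries where they do the work, as an engineer would, in place of code of your own. Each camera call takes 0.05 s, during which the arm holds its last target. There are 200 camera calls.

## Working session

There is one attempt and no reset: what is moved stays moved. The work goes in short steps, Python scripts to look and compute and a tool call to move; the robot and the scene stay as the last step left them, time stands still between calls to the robot, and variables do not carry over. Pictures are saved under pics/ and viewed, at most 10 in all, crops included, and the job is handed in when it is done.

Besides the shell and the picture viewer there is one more tool, called after "Request:" as a command line: name --pt "numbers of a row" for each row, then --argument value for the rest. drive_tool: Moves the arm, as the interface text tells. Its arguments: {"type":"object","properties":{"steps":{"type":"array","items":{"type":"array","items":{"type":"number"}}},"force":{"type":"number"}},"required":["steps"]}

```bash
mkdir -p pics; cat > h.py <<'E'
import numpy as np, cv2
from rig import state, camera, close_job
def ray(c,uv,z):
    d=c["R"].T@np.linalg.inv(c["mtx"])@np.array([uv[0],uv[1],1.0]); o=-c["R"].T@np.array(c["t"])
    return o+d*(z-o[2])/d[2]
def proj(c,X):
    p=c["mtx"]@(c["R"]@np.array(X,float)+np.array(c["t"]).ravel()); return p[:2]/p[2]
E
python3 - <<'E'
from h import *
import pickle
for n in ("top","scene"):
    c=camera(n); c["t"]=np.array(c["t"]).ravel(); c["R"]=np.array(c["R"]);c["mtx"]=np.array(c["mtx"])
    pickle.dump(c,open(n+".pkl","wb")); cv2.imwrite(f"pics/{n}0.png",c["img"])
    print(n,-c["R"].T@c["t"])
    h=cv2.cvtColor(c["img"],cv2.COLOR_BGR2HSV)
    for nm,lo,hi in (("orange",(5,130,90),(20,255,255)),("yellow",(22,130,110),(35,255,255))):
        m=cv2.inRange(h,lo,hi); k,l,s,ce=cv2.connectedComponentsWithStats(m)
        for i in range(1,k):
            if s[i][4]>15: print(nm,s[i],ce[i].round(1), ray(c,ce[i],10 if nm=="orange" else 40).round())
print(state())
E
```

```text
top [ 407.3345891    36.19129696 1163.6800832 ]
orange [  505    85   135   252 16644] [565.2 205.3] [ 631. -572.   10.]
orange [   20    88   510   392 55496] [148.7 348.4] [308. 454.  10.]
orange [292 162  25  28 383] [304.2 175.6] [722.  74.  10.]
orange [297 210  39  29 870] [316.1 224.1] [598.  48.  10.]
orange [286 253  23  27 383] [296.8 266.4] [495.  97.  10.]
orange [ 492  338   54   48 1338] [516.6 360.8] [ 257. -422.   10.]
orange [ 413  340   99   32 1510] [449.  351.5] [ 283. -262.   10.]
orange [  413   376   227   104 11121] [543.9 428.5] [ 101. -475.   10.]
orange [350 380  45  42 956] [372.8 401.1] [173. -76.  10.]
yellow [373 218   7   7  37] [376. 221.] [597. -97.  40.]
scene [1330.31422837  -76.10355557  660.11104016]
orange [  9  73  40  11 104] [27.8 77.6] [ -775. -1004.    10.]
orange [525 112  13  18 137] [531.2 120.3] [ 33. 826.  10.]
orange [630 131  10  11  36] [634.6 135.5] [ 196. 1074.   10.]
orange [545 135  34  27 170] [560.9 148.5] [231. 809.  10.]
orange [312 153   9   8  20] [315.6 156.6] [143.  90.  10.]
orange [233 161  13  11  46] [239.5 165. ] [ 
[... 4094 characters left out ...]
int_pos': array([-1.28403926e+00,  2.76569597e-01,  1.50594198e+00, -1.53459114e-05,
        1.36071188e+00, -1.20987017e-01]), 'joint_vel': array([-0.00018644, -0.00107796, -0.00259598,  0.00114213,  0.00085653,
       -0.00028292]), 'joint_torque': array([ 1.03081977e-03, -4.05451977e+01, -2.37779742e+01,  7.00628967e-02,
        2.99069623e-02, -5.75900458e-05]), 'position': array([ 227.86964897, -527.39720376,  204.69538886]), 'eef_rot': array([-8.11981328e-04,  9.79289326e-01,  2.02464195e-01, -7.49844257e-05]), 'contact_force': array([ 0.15954084, -0.54648152,  0.70176727]), 'ft_torque': array([-0.04939614,  0.03549584, -0.01554583]), 'gripper_force': 0.0, 'opening': 94.05271336653344}
```

View pics/top0.png

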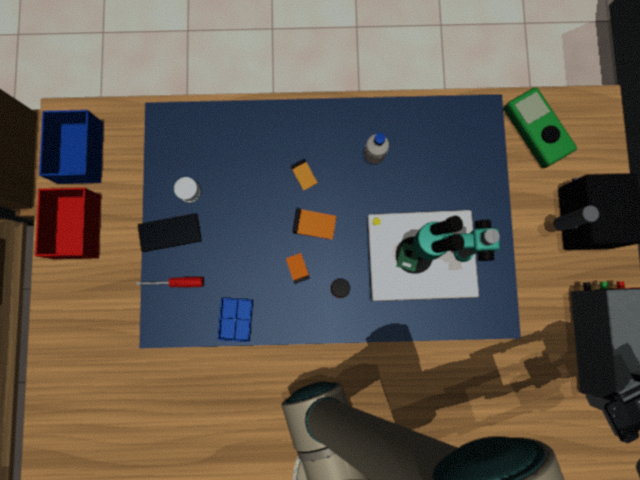

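View pics/scene0.png

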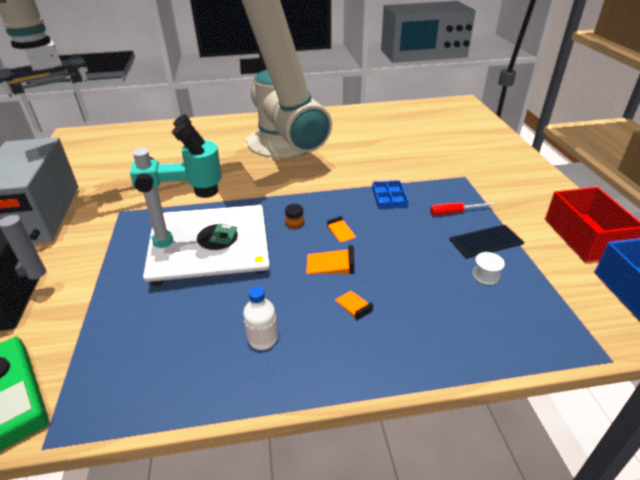

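The large wedge is at top px (316,224) and scene px (329,262), with about twice the orange area of the two small ones at top px (304,175) and (297,266). The yellow dot is at top px (376,221). Next I'll confirm this in a crop and measure the poses.

```bash
cat > m.py <<'E'
from h import *
import pickle,sys
from scipy.optimize import least_squares
def corners(c,box):
    x0,y0,x1,y1=box; h=cv2.cvtColor(c["img"],cv2.COLOR_BGR2HSV); m=np.zeros(h.shape[:2],np.uint8)
    m[y0:y1,x0:x1]=cv2.inRange(h,(3,120,60),(22,255,255))[y0:y1,x0:x1]
    ct=max(cv2.findContours(m,0,1)[0],key=cv2.contourArea)
    return cv2.boxPoints(cv2.minAreaRect(ct)),ct
if __name__=="__main__":
    t=pickle.load(open("top.pkl","rb")); s=pickle.load(open("scene.pkl","rb"))
    b,ct=corners(t,(285,200,345,245)); print("top rect px",b.round(1).tolist())
    left=b[np.argsort(b[:,0])]
    heel=[ray(t,p,16) for p in left[:2]]; toe=[ray(t,p,2) for p in left[2:]]
    H=np.mean(heel,0);T=np.mean(toe,0);d=(T-H)[:2];L=np.linalg.norm(d);d/=L
    print("heel",H.round(1),"toe",T.round(1),"len",L,"w",np.linalg.norm(heel[0]-heel[1]),"yaw",np.degrees(np.arctan2(d[1],d[0])))
    # triangulated dot and plate
    def tri(p,q):
        A=[];B=[]
        for c,u in((t,p),(s,q)):
            r=c["R"].T@np.linalg.inv(c["mtx"])@np.array([*u,1.]);r/=np.linalg.norm(r);o=-c["R"].T@c["t"];P=np.eye(3)-np.outer(r,r);A.append(P);B.append(P@o)
        return np.linalg.solve(sum(A),sum(B))
    print("dot top",ray(t,(376,221),36).round(1),"scene",ray(s,(258.5,258.9),36).round(1),"tri",tri((376,221),(258.5,258.9)).round(1))
    b2,c2=corners(s,(300,245,352,278)); print("scene hull",cv2.approxPolyDP(cv2.convexHull(c2),2,True)[:,0].tolist())
    h=cv2.cvtColor(t["img"],cv2.COLOR_BGR2HSV); m=cv2.inRange(h,(0,0,140),(180,60,255)); m2=np.zeros_like(m); m2[200:310,355:490]=m[200:310,355:490]
    pb=cv2.boxPoints(cv2.minAreaRect(max(cv2.findContours(m2,0,1)[0],key=cv2.contourArea))); print("plate",[ray(t,p,40).round().tolist() for p in pb])
    A=cv2.resize(t["img"][150:310,270:400],None,fx=3.6,fy=3.6,interpolation=2)[:560,:400]
    B=cv2.resize(s["img"][195:325,220:390],None,fx=2.3,fy=2.3,interpolation=2)
    o=np.zeros((600,800,3),np.uint8); o[:A.shape[0],:A.shape[1]]=A; o[:B.shape[0],405:405+B.shape[1]]=B[:, :395]; cv2.imwrite("pics/crop1.png",o)
E
python3 m.py
```

```text
top rect px [[296.20001220703125, 233.0], [300.20001220703125, 208.89999389648438], [336.20001220703125, 214.89999389648438], [332.20001220703125, 239.0]]
heel [606.5  91.3  16. ] toe [591.6   2.9   2. ] len 89.64140459504351 w 60.91649890795321 yaw -99.55208161247056
dot top [598.2 -97.5  36. ] scene [601.  -98.4  36. ] tri [598.5 -98.1  33.8]
scene hull [[348, 250], [349, 272], [307, 273], [308, 254]]
plate [[614.0, -79.0, 40.0], [619.0, -334.0, 40.0], [412.0, -330.0, 40.0], [407.0, -81.0, 40.0]]
```

View pics/crop1.png

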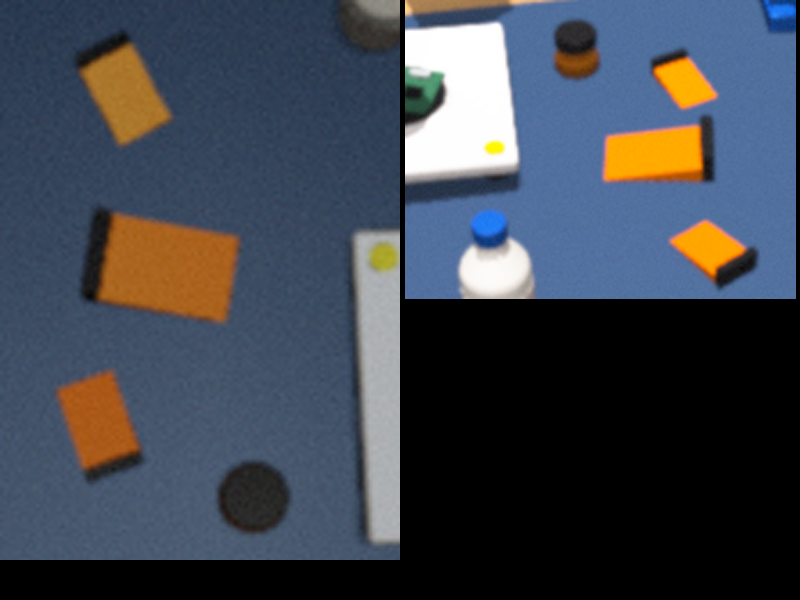

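The crop confirms it: the large wedge is at crop px (167,265), with its lip on the left, the +y side. Small look-alikes are at (123,90) and (98,420). The wedge yaw is -99.5° with its heel at (608,101), and the foot is near (597,-100). I'll move round the microscope on the robot's side, then come in behind the lip.

Request:
drive_tool --pt "0.002 0.02 0.01 2.8 0.03" --pt "0.004 0.055 0.02 5.7 0.03" --pt "0.008 0.09 0.03 8.5 0.03" --pt "0.012 0.125 0.04 11.4 0.03" --pt "0.016 0.16 0.04 14.2 0.03" --pt "0.02 0.195 0.04 17 0.03" --pt "0.024 0.23 0.04 20 0.03" --pt "0.028 0.265 0.04 22.8 0.03" --pt "0.032 0.3 0.04 25.7 0.03" --pt "0.036 0.335 0.04 28.5 0.03" --pt "0.04 0.37 0.04 31.4 0.03" --pt "0.045 0.41 0.04 34.2 0.03" --pt "0.05 0.45 0.04 37 0.03" --pt "0.055 0.49 0.04 40 0.03" --pt "0.06 0.53 0.04 43 0.03" --pt "0.065 0.57 0.04 46 0.03" --pt "0.07 0.61 0.04 49 0.03" --pt "0.075 0.645 0.04 52 0.03" --pt "0.08 0.67 0.04 55 0.03" --pt "0.08 0.68 0.04 57.1 0.03"

```text
clock: 2.1
position: [308.0, 154.0, 245.2]
eef_rot: [-0.0, 0.762, 0.648, -0.0]
contact_force: [-0.1, -0.2, -0.8]
opening: 30.1
gripper_force: 0.0
```

Request:
drive_tool --pt "0.02 0 0 0 0.03" --pt "0.05 0 0 0 0.03" --pt "0.085 0 0 0 0.03" --pt "0.12 0 -0.02 0 0.03" --pt "0.155 0 -0.04 0 0.03" --pt "0.19 0 -0.06 0 0.03" --pt "0.225 0 -0.08 0 0.03" --pt "0.26 0 -0.1 0 0.03" --pt "0.29 0 -0.13 0 0.03" --pt "0.308 0 -0.16 0 0.03" --pt "0.308 0 -0.185 0 0.03" --pt "0.308 0 -0.205 0 0.03" --pt "0.308 0 -0.22 0 0.03" --pt "0.308 0 -0.23 0 0.03" --pt "0.308 0 -0.236 0 0.03" --pt "0.308 0 -0.238 0 0.03" --pt "0.308 0 -0.238 0 0.03"

```text
clock: 3.8
position: [616.3, 151.9, 7.9]
eef_rot: [0.0, 0.763, 0.646, 0.0]
contact_force: [0.3, 0.2, 0.3]
opening: 30.0
gripper_force: 0.0
```

```bash
python3 - <<'E'
from h import *
c=camera("scene"); cv2.imwrite("pics/s2.png",cv2.resize(c["img"][120:330,200:430],None,fx=2.6,fy=2.6)); s=state(); print(s["position"],s["contact_force"],s["clock"])
E
```

```text
[616.54008649 152.06485561   8.19874136] [-0.06556637  0.54697898  0.39224851] 3.85
```

View pics/s2.png

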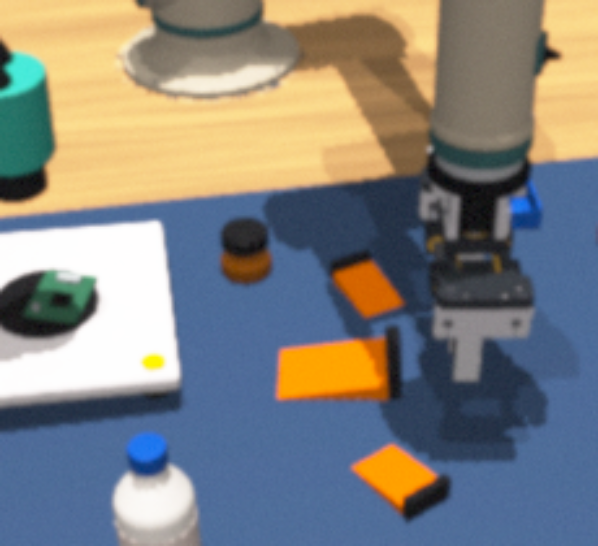

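The fingers (crop px ~(467,360)) stand behind the lip (395,362), clear of the small wedges. Next is the approach and the first part of the arc.

Request:
drive_tool --pt "-0.001 -0.006 0 0 0.03" --pt "-0.002 -0.014 0 0 0.03" --pt "-0.0035 -0.022 0 0 0.03" --pt "-0.005 -0.03 0 0 0.03" --pt "-0.0055 -0.035 0 0 0.03" --pt "-0.006 -0.039 0 0 0.03" --pt "-0.0065 -0.0425 0 0 0.03" --pt "-0.0073 -0.0475 0 0.6 0.03" --pt "-0.008 -0.0525 0 1.2 0.03" --pt "-0.0087 -0.0575 0 1.8 0.03" --pt "-0.0094 -0.0625 0 2.4 0.03" --pt "-0.01 -0.0675 0 3 0.03" --pt "-0.0105 -0.0725 0 3.6 0.03" --pt "-0.011 -0.0775 0 4.2 0.03" --pt "-0.0115 -0.0825 0 4.8 0.03" --pt "-0.0115 -0.0825 0 4.8 0.03"

```text
clock: 5.45
position: [604.4, 68.7, 7.5]
eef_rot: [0.0, 0.736, 0.677, -0.0]
contact_force: [0.1, 0.4, 0.4]
opening: 30.2
gripper_force: 0.0
```

```bash
cat > w.py <<'E'
from h import *
import sys
# wedge pose from the orange ramp in the top view (if seen) and from scene
n=sys.argv[1]; o=np.zeros((600,800,3),np.uint8)
for k,(cam,y0,y1,x0,x1) in enumerate((("top",180,270,275,405),("scene",210,320,230,390))):
    c=camera(cam); A=c["img"][y0:y1,x0:x1]; f=400/(x1-x0); A=cv2.resize(A,(400,int((y1-y0)*f)),interpolation=2)
    o[:A.shape[0],400*k:400*k+400]=A
    h=cv2.cvtColor(c["img"],cv2.COLOR_BGR2HSV); m=cv2.inRange(h,(3,120,60),(22,255,255)); q=np.zeros_like(m); q[y0:y1,x0:x1]=m[y0:y1,x0:x1]
    ct=max(cv2.findContours(q,0,1)[0],key=cv2.contourArea); b=cv2.boxPoints(cv2.minAreaRect(ct))
    hull=cv2.approxPolyDP(cv2.convexHull(ct),2,True)[:,0]
    print(cam,"area",cv2.contourArea(ct),"rect",b.round(1).tolist(),"hull",hull.tolist())
    if cam=="top":
        l=b[np.argsort(b[:,0])]; H=np.mean([ray(c,p,16) for p in l[:2]],0);T=np.mean([ray(c,p,2) for p in l[2:]],0);d=(T-H)[:2]
        print("heel",H.round(1),"toe",T.round(1),"len",np.linalg.norm(d).round(1),"yaw",np.degrees(np.arctan2(d[1],d[0])).round(1))
    m=cv2.inRange(h,(22,130,110),(35,255,255)); q=np.zeros_like(m); q[y0:y1,x0:x1]=m[y0:y1,x0:x1]; M=cv2.moments(q,True)
    if M["m00"]: u=(M["m10"]/M["m00"],M["m01"]/M["m00"]); print(" dot px",np.round(u,1),ray(c,u,40).round(1))
cv2.imwrite("pics/%s.png"%n,o[:330])
s=state(); print(s["position"].round(1),s["contact_force"].round(2),s["clock"])
E
python3 w.py w1
```

```text
top area 341.0 rect [[336.0, 212.0], [352.0, 212.0], [352.0, 236.0], [336.0, 236.0]] hull [[336, 212], [352, 214], [350, 236], [337, 235]]
heel [596.6  -1.4  16. ] toe [597.9 -41.6   2. ] len 40.2 yaw -88.1
 dot px [376.1 221.1] [597.4 -97.2  40. ]
scene area 883.0 rect [[285.6000061035156, 254.1999969482422], [329.0, 251.3000030517578], [330.5, 274.70001220703125], [287.20001220703125, 277.6000061035156]] hull [[328, 253], [330, 274], [288, 277], [288, 258], [319, 252]]
 dot px [258.4 258.9] [605.5 -98.3  40. ]
[604.5  69.2   7.5] [ 0.26  1.3  -0.11] 5.55
```

View pics/w1.png

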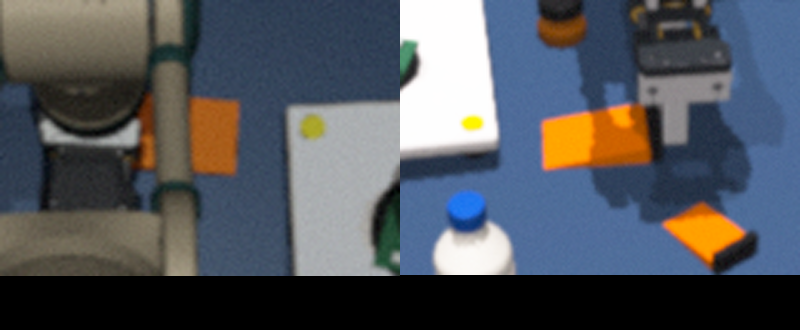

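The toe is at top px (351,225), about (596,-39), and the yaw is about -95°, as planned. I'll continue the turn, then go straight to the foot.

Request:
drive_tool --pt "-0.0004 -0.005 0 0.6 0.03" --pt "-0.0007 -0.01 0 1.2 0.03" --pt "-0.001 -0.015 0 1.7 0.03" --pt "-0.0012 -0.02 0 2.2 0.03" --pt "-0.0014 -0.025 0 2.8 0.03" --pt "-0.0015 -0.03 0 3.3 0.03" --pt "-0.0016 -0.035 0 3.8 0.03" --pt "-0.0016 -0.04 0 4.2 0.03" --pt "-0.0016 -0.044 0 4.2 0.03" --pt "-0.0016 -0.048 0 4.2 0.03" --pt "-0.0016 -0.051 0 4.2 0.03" --pt "-0.0016 -0.054 0 4.2 0.03" --pt "-0.0016 -0.057 0 4.2 0.03" --pt "-0.0016 -0.06 0 4.2 0.03" --pt "-0.0016 -0.063 0 4.2 0.03" --pt "-0.0016 -0.066 0 4.2 0.03" --pt "-0.0016 -0.066 0 4.2 0.03"

```text
clock: 7.25
position: [603.0, 4.7, 7.6]
eef_rot: [-0.001, 0.711, 0.704, 0.001]
contact_force: [1.0, 4.7, 0.7]
opening: 29.9
gripper_force: 2.4
```

```bash
python3 w.py w2
```

```text
top area 245.5 rect [[347.0, 209.0], [362.0, 209.0], [362.0, 233.0], [347.0, 233.0]] hull [[360, 209], [362, 232], [348, 233], [351, 215], [354, 210]]
heel [603.4 -28.6  16. ] toe [604.9 -66.7   2. ] len 38.1 yaw -87.8
 dot px [376.6 221.1] [597.3 -98.3  40. ]
scene area 803.5 rect [[255.1999969482422, 260.0], [298.79998779296875, 254.5], [301.79998779296875, 278.0], [258.20001220703125, 283.5]] hull [[298, 257], [300, 278], [258, 282], [258, 272], [269, 261], [287, 256]]
 dot px [258.3 257.5] [601.2 -98.4  40. ]
[603.    4.7   7.6] [-0.91  5.66  1.6 ] 7.35
```

View pics/w2.png

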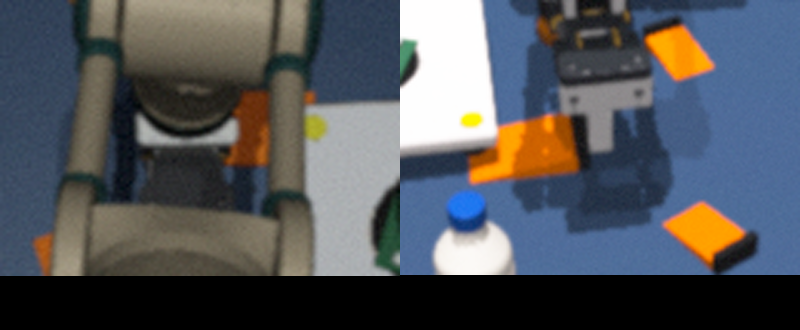

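Foot contact has begun, at about 5 N and with the lateral offset near 6 mm. The wedge edge is at scene px (258,282), under the corner. I'll climb slowly.

Request:
drive_tool --pt "0 -0.002 0 0 0.03" --pt "0 -0.004 0 0 0.03" --pt "0 -0.006 0 0 0.03" --pt "0 -0.008 0 0 0.03" --pt "0 -0.01 0 0 0.03" --pt "0 -0.012 0 0 0.03" --pt "0 -0.014 0 0 0.03" --pt "0 -0.016 0 0 0.03" --pt "0 -0.018 0 0 0.03" --pt "0 -0.02 0 0 0.03" --pt "0 -0.022 0 0 0.03" --pt "0 -0.024 0 0 0.03" --pt "0 -0.026 0 0 0.03" --pt "0 -0.026 0 0 0.03"

```text
clock: 8.75
position: [602.8, -21.8, 7.5]
eef_rot: [-0.0, 0.711, 0.704, 0.0]
contact_force: [-0.0, 3.9, 0.3]
opening: 30.1
gripper_force: 2.3
```

```bash
python3 w.py w3 | grep -v hull
```

```text
heel [497.  118.3  16. ] toe [509.9  80.7   2. ] len 39.7 yaw -71.0
 dot px [375.7 221.2] [597.1 -96.2  40. ]
 dot px [257.3 255.8] [ 595.3 -100.2   40. ]
[602.7 -21.8   7.4] [0.39 4.7  0.92] 8.85
```

Request:
drive_tool --pt "0 -0.0015 0 0 0.03" --pt "0 -0.003 0 0 0.03" --pt "0 -0.0045 0 0 0.03" --pt "0 -0.006 0 0 0.03" --pt "0 -0.007 0 0 0.03" --pt "0 -0.008 0 0 0.03" --pt "0 -0.008 0 0 0.03"

```text
clock: 9.55
position: [602.8, -27.2, 7.5]
eef_rot: [-0.002, 0.711, 0.703, 0.002]
contact_force: [0.7, 11.8, 1.6]
opening: 29.9
gripper_force: 5.8
```

```bash
python3 w.py w4 | grep -v hull
```

```text
heel [496.6 118.2  16. ] toe [509.5  80.6   2. ] len 39.7 yaw -71.0
 dot px [377.3 221.3] [ 596.7 -100.2   40. ]
 dot px [257.5 255.5] [594.6 -99.7  40. ]
[602.8 -27.2   7.5] [ 0.06 11.9   1.19] 9.65
```

It now reads 12 N, so the wedge is snug. I'll push a little further to seat it firmly.

Request:
drive_tool --pt "0 -0.0005 0 0 0.03" --pt "0 -0.001 0 0 0.03" --pt "0 -0.0015 0 0 0.03" --pt "0 -0.002 0 0 0.03" --pt "0 -0.002 0 0 0.03"

```text
clock: 10.15
position: [602.9, -28.1, 7.5]
eef_rot: [-0.002, 0.711, 0.703, 0.002]
contact_force: [0.7, 13.5, 1.2]
opening: 30.0
gripper_force: 7.1
```

```bash
python3 w.py w5 | grep -v hull
```

```text
heel [496.6 118.2  16. ] toe [509.5  80.6   2. ] len 39.7 yaw -71.0
 dot px [377.5 221.3] [ 596.8 -100.5   40. ]
 dot px [257.5 255.5] [594.6 -99.7  40. ]
[602.9 -28.1   7.5] [ 0.18 13.24  1.3 ] 10.25
```

View pics/w5.png

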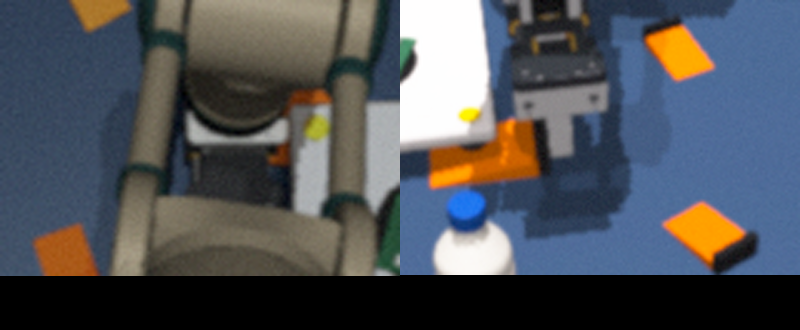

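The wedge is well under the corner (scene crop px (480,165)). The estimate puts the foot at wedge x ≈ 15, and it needs to be 5–10, so I'll push on a few mm.

Request:
drive_tool --pt "0 -0.001 0 0 0.03" --pt "0 -0.002 0 0 0.03" --pt "0 -0.003 0 0 0.03" --pt "0 -0.004 0 0 0.03" --pt "0 -0.004 0 0 0.03" --pt "0 -0.004 0 0 0.03"

```text
clock: 10.85
position: [603.8, -32.6, 7.6]
eef_rot: [-0.001, 0.711, 0.703, 0.003]
contact_force: [2.8, 12.7, 0.8]
opening: 30.1
gripper_force: 6.7
```

```bash
python3 w.py w6 | grep -v hull
```

```text
heel [496.6 118.2  16. ] toe [509.5  80.6   2. ] len 39.7 yaw -71.0
 dot px [379.1 220.7] [ 598.  -104.4   40. ]
 dot px [255.6 255.9] [ 595.3 -103.7   40. ]
[603.8 -32.6   7.5] [ 1.75 13.29  0.63] 10.95
```

The microscope has started to creep along with the wedge (dot moved about 4 mm in the last push), so I'll stop pushing. I'll back the hand off and check the level.

Request:
drive_tool --pt "0 0.002 0 0 0.03" --pt "0 0.005 0 0 0.03" --pt "0 0.01 0 0 0.03" --pt "0 0.02 0 0 0.03" --pt "0 0.035 0 0 0.03" --pt "0 0.055 0 0 0.03" --pt "0 0.08 0 0 0.03" --pt "0 0.11 0 0 0.03" --pt "0 0.14 0 0 0.03" --pt "0 0.17 0 0 0.03" --pt "0 0.2 0.02 0 0.03" --pt "0 0.23 0.04 0 0.03" --pt "0 0.26 0.06 0 0.03" --pt "0 0.28 0.07 0 0.03" --pt "0 0.28 0.07 0 0.03" --pt "0 0.28 0.07 0 0.03"

```text
clock: 12.55
position: [602.2, 243.8, 77.2]
eef_rot: [0.0, 0.71, 0.704, -0.001]
contact_force: [-0.1, -0.1, -0.8]
opening: 30.4
gripper_force: 0.0
```

```bash
cat > lv.py <<'E'
from h import *
import pickle
def tri(t,p,s,q):
    A=[];B=[]
    for c,u in((t,p),(s,q)):
        r=c["R"].T@np.linalg.inv(c["mtx"])@np.array([*u,1.]);r/=np.linalg.norm(r);o=-c["R"].T@c["t"];P=np.eye(3)-np.outer(r,r);A.append(P);B.append(P@o)
    return np.linalg.solve(sum(A),sum(B))
def dot(c,b):
    h=cv2.cvtColor(c["img"],cv2.COLOR_BGR2HSV); m=cv2.inRange(h,(22,110,90),(36,255,255)); q=np.zeros_like(m); q[b[0]:b[1],b[2]:b[3]]=m[b[0]:b[1],b[2]:b[3]]
    M=cv2.moments(q,True); return np.array((M["m10"],M["m01"]))/M["m00"]
def white(c,b):
    h=cv2.cvtColor(c["img"],cv2.COLOR_BGR2HSV); m=cv2.inRange(h,(0,0,130),(180,70,255))|cv2.inRange(h,(22,110,90),(36,255,255)); q=np.zeros_like(m); q[b[0]:b[1],b[2]:b[3]]=m[b[0]:b[1],b[2]:b[3]]
    return max(cv2.findContours(q,0,1)[0],key=cv2.contourArea)[:,0]
def line(ct,i,lo,hi,far):  # fit the edge: for each coordinate i take the extreme of the other
    P=[]
    for v in range(lo,hi):
        w=ct[ct[:,i]==v]
        if len(w): P.append(w[w[:,1-i].argmax() if far else w[:,1-i].argmin()])
    P=np.array(P,float); k=np.polyfit(P[:,i],P[:,1-i],1); r=P[:,1-i]-np.polyval(k,P[:,i]); g=abs(r)<1.5; return np.polyfit(P[g,i],P[g,1-i],1)
def go(t,s,tag):
    dt,ds=dot(t,(200,240,360,400)),dot(s,(240,275,235,280)); print(tag,"dot",dt.round(1),ds.round(1),tri(t,dt,s,ds).round(1))
    ct=white(s,(205,285,140,275)); r=line(ct,1,220,250,True); k=line(ct,0,195,230,False); print(" scene +y edge x(row)",r.round(3)," -x edge y(col)",k.round(3))
    f=[]
    for v in range(160,250,3):
        w=ct[ct[:,0]==v]; f.append((v,w[:,1].max()))
    print(" scene front bottom edge fit",np.polyfit(*np.array(f).T,1).round(3))
    print(" top white", cv2.boxPoints(cv2.minAreaRect(white(t,(195,310,355,490)))).round(1).tolist())
if __name__=="__main__":
    L=lambda n:pickle.load(open(n+".pkl","rb"))
    go(L("top"),L("scene"),"before")
    N={}
    for n in("top","scene"):
        c=camera(n); c["t"]=np.array(c["t"]).ravel(); N[n]=c
    pickle.dump(N,open("after.pkl","wb")); go(N["top"],N["scene"],"after")
    a=lambda c,y0,y1,x0,x1:cv2.resize(c["img"][y0:y1,x0:x1],(400,300),interpolation=2)
    o=np.vstack([np.hstack([a(L("scene"),190,295,135,275),a(N["scene"],190,295,135,275)]),np.hstack([a(N["top"],185,305,335,495),a(N["scene"],235,295,235,315)])])
    cv2.imwrite("pics/lv.png",o); x=state(); print(x["position"].round(1),x["contact_force"].round(2),x["clock"])
E
python3 lv.py; python3 w.py w7
```

```text
before dot [376.1 221.1] [258.5 258.7] [598.2 -98.2  34. ]
 scene +y edge x(row) [1.17000e-01 2.38245e+02]  -x edge y(col) [-7.40000e-02  2.23675e+02]
 scene front bottom edge fit [-9.60000e-02  2.94024e+02]
 top white [[368.20001220703125, 214.1999969482422], [474.5, 209.5], [478.29998779296875, 296.1000061035156], [372.0, 300.79998779296875]]
after dot [378.9 220.8] [255.5 256. ] [ 597.5 -103.8   41.7]
 scene +y edge x(row) [9.70000e-02 2.40883e+02]  -x edge y(col) [-1.01000e-01  2.30554e+02]
 scene front bottom edge fit [-1.09000e-01  2.94341e+02]
 top white [[370.79998779296875, 213.3000030517578], [476.20001220703125, 210.89999389648438], [478.20001220703125, 298.0], [372.79998779296875, 300.29998779296875]]
[602.  242.6  76.5] [-1.01  0.56  0.23] 12.65
top area 362.0 rect [[357.0, 209.0], [391.0, 209.0], [391.0, 233.0], [357.0, 233.0]] hull [[391, 209], [391, 212], [369, 233], [357, 232], [357, 209]]
heel [602.8 -53.2  16. ] toe [ 603.1 -138.8    2. ] len 85.7 yaw -89.8
 dot px [379.  220.7] [ 598.1 -104.2   40. ]
scene area 740.0 rect [[236.39999389648438, 262.70001220703125], [280.79998779296875, 256.29998779296875], [284.1000061035156, 279.79998779296875], [239.6999969482422, 286.20001220703125]] hull [[281, 258], [282, 280], [240, 285], [240, 270], [268, 259]]
 dot px [255.4 256. ] [ 595.3 -104.1   40. ]
[602.3 242.3  76.5] [ 0.02 -0.48  0.42] 12.75
```

View pics/lv.png

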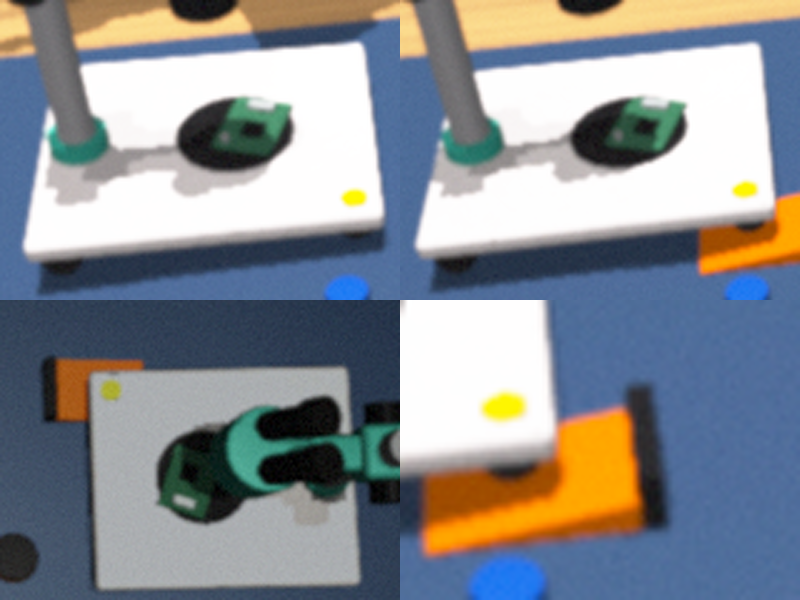

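The microscope looks level. The dot rose 7.7 mm (34.0 → 41.7), against 8 mm expected, and the foot sits at wedge x ≈ 12.6 mm, about 5 mm off the centre line. The push force rose from about 4.5 N to 13 N, which means the opposite foot is bearing. The hand is clear.

```bash
python3 -c "
from rig import close_job; print(close_job())"
```

```text
the job is handed in; nothing more can be done
None
```

I pushed the large orange wedge in under the yellow-dot foot until it was snug, took the hand away and handed the job in; pictures show the microscope level after a slide of about 4 mm, the opposite foot's load is inferred from the push force rising to 13 N, and no verdict came back.

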